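Level the table-top griddle with a clip-on spirit level

TASK

The griddle's front stands too low and the oil runs forward. Squeeze the clip-on spirit level open and let it grip the top edge of the griddle's right-hand splash guard, its bar sitting flat on the edge and along it; then push the knob of the front foot down (it only drives the foot while it is pushed in) and turn it until the bubble rests between the two marks. Finish like that, still gripping the knob and holding it fully pushed in with the bubble centred, so that I can tighten the lock nut, and do not disturb the bottle, the tumbler or the spice jar.

Things in the scene. Friction and masses are not known exactly. Their poses are not given: they have to be found in the camera images.
- level: Clip-on spirit level, 0.2 kg, upright on its clip (origin 25 mm above the counter). Yellow bar 117 long (x -75 to +42), 14 wide, 18 high; origin under the bar, on the face that sits on an edge, mid-width. x along the bar, y across, z up. Green vial on top of the bar from x -74 to -6, top 31 above the origin. Jaws reach 25 below the origin; red finger levers stand above the bar.
- level_grip (a point): Where to squeeze: midway between the two red levers when squeezed, at x +21, y 0, 46 mm above the level's origin; same axes. Levers are 26 mm wide along x, tops 62 mm above the origin. Fingers close along y: the fixed lever's outer face is upright at y -12; the sprung one (+y) leans out to about y +23 and comes upright at y +12 fully squeezed (about 4 N).
- clip_jaw (a joint): Opening of the sprung jaw, rad: 0 shut, 0.35 fully squeezed, about 0.075 gripping the 4 mm guard. In the level's frame the fixed jaw's inner face is at y -2.5 mm; the sprung jaw (+y side) shuts to y 0 and opens to about +7 mm near the bar, +12 mm at its lower end, so the open gap's middle is at y +3 to +4 mm. Jaws run from x -35 to +42, lips flare out to 14 mm each side.
- bubble (a joint): Place of the pale bubble (14 mm long) along the level's x axis, from the middle of the vial, m. The two black marks are at +-11 mm, so it is between them within +-4 mm. It goes to the higher end, 1.6 mm per mrad of slope, and settles in about 1.5 s.
- vial (a point): Middle of the vial, between the two black marks: x -40 mm, 21 mm above the level's origin; axes of the level.
- guard_edge (a point): Middle of the straight top edge of the griddle's right-hand splash guard (as seen from its front; the one nearer the sink): upright steel sheet 4 mm thick, edge 106 mm long either way along x, about 125 mm above the counter and 42 mm above the black plate. x to the griddle's back, y to its left, z up, square to the plate. Left guard 226 mm away, back guard at x +113.
- knob_grip (a point): Middle of the grip of the black levelling knob, on its axis, 14 mm below its top, 90 mm above the counter while up; the knob is 36 mm in diameter, 30 mm high, with a red disc on top, on a bracket in front of the griddle, 60 mm before its front panel (top of the plate 83 mm). Turns and sinks with the knob.
- knob_press (a joint): How far the knob is pushed in, m: 0 up, 0.006 fully in; a spring pushes back with 6 N (up) to 10 N (in). It spins freely, without limit, until pushed in about 4 mm; then its pins engage the screw, after up to 0.4 rad of lost turning. The screw itself turns with about 0.06 N m.
- griddle: Table-top griddle, 230 x 230 mm. Its feet stay put; it tips about its two rear feet as the front foot is screwed. Origin on its midline, 150 mm in front of the rear feet, 20 mm above the counter; x to its back, y to its left. At the start its front is low by 5 to 10 mrad. The pushed-in knob turned clockwise (seen from above) raises the front, 7.5 mrad per rad: about 12 mm of bubble per rad.
- knob: The levelling knob; this origin lies on its axis, at counter height while the knob is up; z up.
- bottle: Bystander: small amber dropper bottle, 33 mm wide, 102 high, origin under its foot.
- tumbler: Bystander: green tumbler, 68 mm wide, 72 high, origin under its foot.
- jar: Bystander: spice jar with red cap, 45 mm wide, 106 high, origin under its foot.

How it is judged:
By the outcome, as a careful person would: the job done as asked, in the order asked, and still so for the second after the job is handed in, while the arm keeps its last pose, push and grip.
It also fails if it takes over 61 s, if anything falls off the work surface, if the arm or the gripper's body presses on something with over 40 N, if the wrist force passes 120 N, or if a joint passes its speed limit or range.

ROBOT

A 6-joint arm with a two-finger parallel gripper is mounted at the origin on a cart in front of the work surface, level with it; the furniture and walls round the work are solid. World frame = base frame: x ahead of the robot, y to its left, z up, the work surface at z = 0. Lengths are in m, angles in rad, forces in N, time in s.
With the tool pointing down it reaches from about 0.35 to 0.975 m from the base axis. Payload 4.9 kg.
Tool frame: the origin (TCP) lies at the very end of the fingers, on their centre line; the grasp point (between the pads) lies 19 mm behind it; z points along the fingers, y is the line along which they close (so a half turn about z gives the same grasp; the last joint's range is limited). The gripper opens to 85 mm and grips with 20 to 120 N. Pads are 22 mm wide; open, the fingers measure 114 mm over their backs; the gripper's body (76 mm by 85 mm) begins 54 mm behind the grasp point. The pads swing forward as they close: fully open they stand 13 mm farther back than shut.
Start: joints at [-1.326, 0.053, 1.613, -0, 1.476, -0.119], TCP at [0.222, -0.584, 0.231] pointing down, gripper open.
Joint ranges: [-3.01, 3.01], [-1.01, 2.22], [0.06, 2.58], [-1.02, 4.17], [0.09, 2.62], [-3.14, 3.14]. Speed limits (rad/s): [2.57, 2.57, 3.14, 3.14, 3.14, 3.14].

INTERFACE

Orientations are given as a unit quaternion [w, x, y, z].
In Python, from plant import * gives the robot as it stands.
- The arm moves only by the tool jog_arm, never from a script. Its argument "moves" is a list that holds one entry, the list of rows, each a list of 7 numbers: the finger opening in cm, from 0 to 8.54, then the shift along the tool's x, y, z in cm, then the turn, a rotation vector about the tool's x, y, z in rad. A call has 1 to 20 rows; each row shifts and turns the commanded pose from where the row before left it, along the tool's axes as they then stand; what a row does not reach is not made up. A row lasts 1/12 s, in which the tool goes at most 41.7 mm and 7.16 degrees, less where a joint would pass 70% of its speed; a pose out of reach is approached as far as the arm can. A call is refused whole if a number of a shift passes 4.17 or a number of a turn 0.125, either way. A call with a gripper value outside its range is refused whole. The fingers move at their own pace and stop on an object; the grip force is fixed at half the most. Time passes only in rows, so rows that do not move let the fingers close. It gives the time, the measured TCP pose, the force, the opening and the grip force at its end, in the units of the state.
- state(): the state, without advancing time (a new reading comes with each control period).
- grab_frame(name): name is "scene" or "side" or "wrist"; returns a dict with "color" (384x512x3 uint8, blue, green, red), "depth" (384x512 float32, m along the optical axis (not along the pixel's ray), 0 where there is no reading), "fx", "fy", "cx", "cy" (pixels), "k1" (the pictures are not rectified: a ray, as slopes to the right and down, at radius r is drawn at 1 + k1 r^2 times it, then the intrinsics apply), "R" (3x3) and "t" (3): a world point X has camera coordinates R X + t. Camera axes: x right, y down, z forward; pixel columns grow to the right and rows downward; lengths in m; the calibration is good to about 2 mm. A picture is of the moment at which its call begins.
- job_done(): hands the job in; it is judged then, once.
Trained networks look in a picture, given as the dict that the camera call returned (one of the last four; its "shot" number tells which), for a name from the list of things; names that differ only in an ending like _2 or _b are one class to them, and where a whole thing is asked for, a point or a joint stands for the part that bears it (a point fixed in the world has none). Each returns a list of dicts, best first, with "p" (0 to 1); they miss things now and then, are a little off and sometimes report something else, mostly with a low value. They report only what shows in the picture. A call takes as long as a camera call.
- recognise(name, picture): "rect" ([centre column, centre row, width, height] in pixels, round what is visible of it).
- regions_of(name, picture): "pixels" (384x512 bool, what is visible of it) and "rect" ([centre column, centre row, width, height] in pixels, round what is visible of it).
The state is a dict: "time": time; "joint_pos": joint angles; "joint_vel": joint speeds; "joint_efforts": joint torques, N m; "tool_pos": TCP position; "tool_rot": TCP orientation; "contact_force": force on the tool from outside, world axes, zero at the start; "ft_torque": the same for the moment, N m; "gripper_width": opening from 0.0 (shut) to 1.0 (fully open); "grasp_force": force on a finger pad.
Only numpy, scipy, OpenCV 4.12 (cv2) and the standard library are available. Lean on these libraries where they do the work, as an engineer would, in place of code of your own. Each camera call takes 0.05 s, during which the arm holds its last target. There are 200 camera calls.

## Working session

There is one attempt and no reset: what is moved stays moved. The work goes in short steps, Python scripts to look and compute and a tool call to move; the robot and the scene stay as the last step left them, time stands still between calls to the robot, and variables do not carry over. Pictures are saved under pics/ and viewed, at most 10 in all, crops included, and the job is handed in when it is done.

Besides the shell and the picture viewer there is one more tool, called after "Emit:" as name([rows], argument=value, ...), one row to a line, values as JSON. jog_arm: Moves the arm, as the interface text tells. Its arguments: {"type":"object","properties":{"moves":{"type":"array"}},"required":["moves"]}

```bash
mkdir -p pics; ls
cat > h.py <<'E'
from plant import *
import numpy as np, cv2
from scipy.spatial.transform import Rotation as Ro
def pts(f,mask=None):
    d=f["depth"]; m=d>0
    if mask is not None: m=m&mask
    v,u=np.nonzero(m)
    K=np.array([[f["fx"],0,f["cx"]],[0,f["fy"],f["cy"]],[0,0,1]])
    uv=np.stack([u,v],1).astype(float).reshape(-1,1,2)
    n=cv2.undistortPoints(uv,K,np.array([f["k1"],0,0,0.])).reshape(-1,2)
    z=d[v,u]; X=np.c_[n*z[:,None],z]
    return (X-f["t"])@f["R"],np.stack([u,v],1)
def proj(f,P):
    c=np.atleast_2d(P)@np.array(f["R"]).T+f["t"]; n=c[:,:2]/c[:,2:]; r=(n**2).sum(1,keepdims=True)
    n=n*(1+f["k1"]*r); return n*[f["fx"],f["fy"]]+[f["cx"],f["cy"]]
def Rt():
    s=state(); q=s["tool_rot"]; return Ro.from_quat([q[1],q[2],q[3],q[0]]),np.array(s["tool_pos"])
E
python3 - <<'E'
from h import *
print(state())
fs={n:grab_frame(n) for n in("scene","side")}
for n,f in fs.items():
    cv2.imwrite(f"pics/{n}0.png",f["color"]); np.savez(f"{n}0.npz",**{k:v for k,v in f.items()})
    print(n,{k:f[k] for k in("fx","fy","cx","cy","k1","shot")},np.round(-np.array(f["R"]).T@f["t"],3))
    for nm in("level","griddle","knob","bottle","tumbler","jar"):
        r=regions_of(nm,f)
        for x in r[:2]:
            P,_=pts(f,x["pixels"]); print(n,nm,round(x["p"],2),np.round(x["rect"]),np.round(np.median(P,0),3) if len(P) else 0,np.round(P.min(0),3),np.round(P.max(0),3))
E
```

```text
pics
{'time': 0.0, 'joint_pos': array([-1.32602993e+00,  5.33419464e-02,  1.61426969e+00,  1.57179371e-06,
        1.47598083e+00, -1.18992709e-01]), 'joint_vel': array([-1.81997360e-03,  1.40637227e-04,  3.47523496e-05,  4.97425452e-04,
       -1.65636915e-04,  4.10419327e-04]), 'joint_efforts': array([-1.41166747e-03, -3.93681335e+01, -3.70180249e+01, -1.71254096e-04,
        7.00518911e-03,  1.10445157e-05]), 'tool_pos': array([ 0.22222557, -0.58350862,  0.23008677]), 'tool_rot': array([-9.97981905e-04,  9.83504981e-01,  1.80878279e-01, -6.20589566e-05]), 'contact_force': array([ 0.091188  , -0.24601322, -0.29228992]), 'ft_torque': array([-0.01544927, -0.02323057,  0.00531482]), 'grasp_force': 0.0, 'gripper_width': 0.9964538768254625}
scene {'fx': 365.0129158271879, 'fy': 365.0129158271879, 'cx': 252.1101612554733, 'cy': 193.54379303661034, 'k1': 0.015002540358132392, 'shot': 1} [0.163 0.63  0.894]
scene level 0.95 [312. 202.  38.  29.] [ 0.45  -0.02   0.042] [ 0.38  -0.07  -0.001] [0.491 0.013 0.085]
scene griddle 0.94 [191. 271. 139. 103.] [0.589 0.385 0.082] [ 0.433  0.1   -0.2
[... 832 characters left out ...]
[239. 276.  22.  24.] [0.461 0.274 0.102] [ 0.445  0.188 -0.001] [0.51  0.287 0.108]
side knob 0.71 [239. 276.  20.  23.] [0.46  0.276 0.103] [0.445 0.255 0.062] [0.48  0.287 0.108]
side knob 0.69 [173. 283. 160. 112.] [0.587 0.386 0.084] [ 0.434  0.068 -0.228] [0.752 0.538 0.13 ]
side bottle 0.82 [264. 264.  12.  28.] [0.456 0.186 0.057] [0.444 0.164 0.002] [0.472 0.195 0.103]
side tumbler 0.96 [322. 174.  19.  30.] [ 0.523 -0.177  0.051] [ 0.49  -0.221  0.005] [ 0.557 -0.149  0.077]
side tumbler 0.68 [314. 214.  46.  33.] [ 0.455 -0.022  0.041] [ 0.381 -0.121 -0.003] [0.529 0.013 0.09 ]
side jar 0.81 [348. 167.  15.  45.] [ 0.459 -0.233  0.064] [ 0.44  -0.37  -0.002] [ 0.532 -0.223  0.111]
```

Run:
```python
import cv2
im=cv2.imread("pics/side0.png")
cv2.imwrite("pics/s0c.png",cv2.resize(im[130:380,80:380],(720,600),interpolation=cv2.INTER_CUBIC))
```

```text
(no output)
```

View pics/s0c.png

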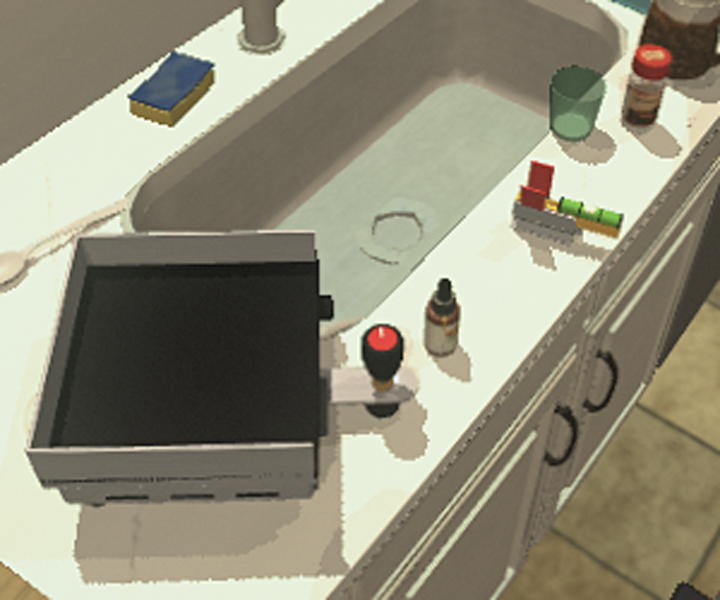

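The picture (crop scale 2.4, offset 80,130) shows the griddle at left. Its front faces right, with the knob at (382,345), and the right guard is the upper wall at (195,240). The level is at (565,205), with its levers at its upper left and its vial at the right. The bottle is at (442,320), close to the knob.

Run:
```python
from h import *
for n in("scene","side"):
    f=dict(np.load(n+"0.npz")); P,uv=pts(f); c=f["color"][uv[:,1],uv[:,0]].astype(int)
    b,g,r=c.T
    # guard tops
    m=(P[:,2]>0.105)&(P[:,2]<0.14)&(P[:,0]>.40)&(P[:,0]<.80)&(P[:,1]>.2)&(P[:,1]<.6)&(np.abs(r-b)<40)
    Q=P[m]; rect=cv2.minAreaRect(Q[:,:2].astype(np.float32)); print(n,"guards",m.sum(),rect,np.round(cv2.boxPoints(rect),3).tolist(),np.percentile(Q[:,2],[50,90,99]))
    m=(r>150)&(g<90)&(b<90)&(np.hypot(P[:,0]-.46,P[:,1]-.275)<.04)&(P[:,2]>.09)
    print("knob disc",m.sum(),P[m].mean(0),np.median(P[m],0))
    R=np.hypot(P[:,0]-.45,P[:,1]+.02)<.12
    for nm,mm in(("red",(r>110)&(g<80)&(b<80)),("yel",(r>150)&(g>110)&(b<90)),("green",(g>r+40)&(g>b+40))):
        q=P[mm&R&(P[:,2]>.01)]
        if len(q)<4: print(nm,len(q)); continue
        d=q-q.mean(0); w,v=np.linalg.eigh(np.cov(d[:,:2].T)); a=v[:,1]; s=d[:,:2]@a
        print(nm,len(q),np.round(q.mean(0),4),"axis",np.round(a,3),"ext",s.min(),s.max(),"z",q[:,2].min(),q[:,2].max())
```

```text
scene guards 1326 ((0.5663554668426514, 0.3558183014392853), (0.3011550009250641, 0.23233938217163086), 40.21558380126953) [[0.37599998712539673, 0.34700000286102295], [0.5260000228881836, 0.17000000178813934], [0.7559999823570251, 0.36399999260902405], [0.6060000061988831, 0.5419999957084656]] [0.11856271 0.12512182 0.12699854]
knob disc 54 [0.46186527 0.2699729  0.10442976] [0.46060801 0.27109571 0.10441346]
red 20 [ 0.4771 -0.0175  0.0669] axis [-0.21   0.978] ext -0.007418616189236892 0.025915190401007697 z 0.04962951619535564 0.07791472625055597
yel 32 [ 0.4305 -0.0222  0.0372] axis [-0.975 -0.222] ext -0.059649952632257426 0.04615193440213073 z 0.028186201253437904 0.045370534826588205
green 15 [ 0.4082 -0.0297  0.052 ] axis [-0.954 -0.298] ext -0.03524873048148062 0.021811984619373503 z 0.04799036819542023 0.056947126421240245
side guards 2027 ((0.567428708076477, 0.35410308837890625), (0.3001323342323303, 0.2334720343351364), 40.25252914428711) [[0.37700000405311584, 0.34599998593330383], [0.527999997138977, 0.1679999977350235], [0.7570000290870667, 0.3619999885559082], [0.6069999933242798, 0.5400000214576721]] [0.1183709  0.12641536 0.1286187 ]
knob disc 81 [0.46413518 0.26726839 0.10575368] [0.46335773 0.26775981 0.10563762]
red 156 [ 0.4742 -0.0147  0.0677] axis [-0.255  0.967] ext -0.01443966232157728 0.027420126635898965 z 0.043500898442094316 0.08907403245923269
yel 44 [ 0.4286 -0.0254  0.0394] axis [-0.984 -0.178] ext -0.06585274999147067 0.04664776453839061 z 0.026211333453910225 0.04750134737514076
green 79 [ 0.4146 -0.0303  0.053 ] axis [-0.965 -0.261] ext -0.0319679685329005 0.03044361551481043 z 0.04787866507395034 0.057934688949460966
```

Emit:
jog_arm([
  [[8.5,2.4,-2.45,0,0,0,0],[8.5,2.4,-2.45,0,0,0,0],[8.5,2.4,-2.45,0,0,0,0],[8.5,2.4,-2.45,0,0,0,0],[8.5,2.4,-2.45,0,0,0,0],[8.5,2.4,-2.45,0,0,0,0],[8.5,2.4,-2.45,0,0,0,0],[8.5,2.4,-2.45,0,0,0,0],[8.5,2.4,-2.45,0,0,0,0],[8.5,2.4,-2.45,0,0,0,0],[8.5,2.4,-2.45,0,0,0,0],[8.5,2.4,-2.45,0,0,0,0],[8.5,2.4,-2.45,0,0,0,0],[8.5,2.4,-2.45,0,0,0,0],[8.5,2.4,-2.45,0,0,0,0],[8.5,2.4,-2.45,0,0,0,0],[8.5,2.4,-2.45,0,0,0,0],[8.5,2,-2,0,0,0,0.12],[8.5,0,0,0,0,0,0],[8.5,0,0,0,0,0,0]],
])

```text
time: 2.37
tool_pos: [0.4672, -0.0228, 0.2314]
tool_rot: [0.0, 0.992, 0.124, -0.0]
contact_force: [-1.1, -0.6, 0.3]
gripper_width: 0.999
grasp_force: 0.0
```

Run:
```python
from h import *
R,p=Rt(); print(state()["time"],p,R.as_matrix().round(3).tolist())
f=grab_frame("wrist"); cv2.imwrite("pics/w1.png",f["color"]); np.savez("w1.npz",**f)
print(np.round(-f["R"].T@f["t"],3), np.round(f["R"],2).tolist())
for x in regions_of("level",f)[:2]:
    print(x["p"],x["rect"])
P,uv=pts(f); b,g,r=f["color"][uv[:,1],uv[:,0]].astype(int).T
RR=np.hypot(P[:,0]-.45,P[:,1]+.02)<.12
for nm,mm in(("red",(r>110)&(g<80)&(b<80)),("yel",(r>150)&(g>110)&(b<90)),("green",(g>r+40)&(g>b+40))):
    q=P[mm&RR&(P[:,2]>.01)]
    if len(q)<4: print(nm,len(q)); continue
    rect=cv2.minAreaRect(q[:,:2].astype(np.float32))
    d=q-q.mean(0); w,v=np.linalg.eigh(np.cov(d[:,:2].T)); a=v[:,1]; s=d[:,:2]@a
    print(nm,len(q),np.round(q.mean(0),4),rect,"axis",np.round(a,3),"ext",s.min(),s.max(),"z",q[:,2].min(),q[:,2].max())
```

```text
2.3667 [ 0.46724787 -0.02277359  0.23135327] [[0.969, 0.245, -0.0], [0.245, -0.969, -0.0], [-0.0, 0.0, -1.0]]
[ 0.543 -0.002  0.373] [[0.24, -0.97, 0.0], [-0.92, -0.23, 0.31], [-0.3, -0.08, -0.95]]
0.79 [245.8, 195.4, 44.5, 120.4]
red 199 [ 0.4721 -0.0059  0.0832] ((0.4720592200756073, -0.008046997711062431), (0.02551056630909443, 0.03914834186434746), 14.563047409057617) axis [-0.236  0.972] ext -0.021806585719426137 0.017442283299379843 z 0.04200979238982206 0.08787779924439325
yel 194 [ 0.4816 -0.0132  0.0425] ((0.47157806158065796, -0.016621429473161697), (0.04447782412171364, 0.010242674499750137), 15.122354507446289) axis [-0.986 -0.165] ext -0.011982217149990303 0.0326103170511823 z 0.04080200205800351 0.04434101700296843
green 313 [ 0.4215 -0.0316  0.0525] ((0.4170166254043579, -0.032250382006168365), (0.05802195519208908, 0.010484958067536354), 15.40837574005127) axis [-0.959 -0.283] ext -0.024638117867962224 0.03351442041209156 z 0.04928965615715017 0.05535598026845476
```

View pics/w1.png

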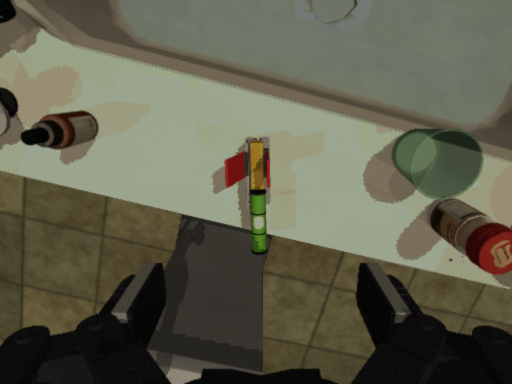

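Emit:
jog_arm([
  [[8.5,0.95,-0.85,3,0,0,-0.017],[8.5,0,0,3,0,0,0],[8.5,0,0,3,0,0,0],[8.5,0,0,3,0,0,0],[8.5,0,0,3,0,0,0],[8.5,0,0,2.9,0,0,0],[6,0,0,0,0,0,0],[4.5,0,0,0,0,0,0],[4,0,0,0,0,0,0],[3.5,0,0,0,0,0,0],[3,0,0,0,0,0,0],[2,0,0,0,0,0,0],[2,0,0,0,0,0,0],[1,0,0,0,0,0,0],[1,0,0,0,0,0,0],[1,0,0,0,0,0,0]],
])

```text
time: 3.8
tool_pos: [0.4769, -0.0144, 0.0556]
tool_rot: [0.002, 0.991, 0.13, 0.003]
contact_force: [-0.0, -1.5, 7.6]
gripper_width: 0.25
grasp_force: 59.3
```

Run:
```python
from h import *
s=state(); print(s["time"],s["tool_pos"],s["gripper_width"]*85,s["grasp_force"],s["contact_force"])
f=grab_frame("wrist"); cv2.imwrite("pics/w2.png",f["color"][100:,100:420]); np.savez("w2.npz",**f)
```

```text
3.8 [ 0.47692669 -0.01442029  0.05562435] 21.272650191110245 59.28379833698273 [-0.02414835 -1.53063574  7.59673493]
```

View pics/w2.png

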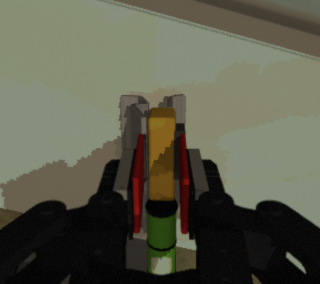

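Gripped: the bar sits centred between the squeezed levers and the jaws show open at (135,110) and (178,105). Next I lift and check it in hand.

Emit:
jog_arm([
  [[1,0,0,-1,0,0,0],[1,0,0,-2.5,0,0,0],[1,0,0,-3.5,0,0,0],[1,0,0,-3.5,0,0,0],[1,0,0,-3.5,0,0,0],[1,0,0,-3.5,0,0,0],[1,0,0,-2.5,0,0,0],[1,0,0,0,0,0,0],[1,0,0,0,0,0,0],[1,0,0,0,0,0,0]],
])

```text
time: 4.68
tool_pos: [0.4734, -0.0131, 0.2508]
tool_rot: [-0.0, 0.992, 0.13, -0.001]
contact_force: [0.2, -1.2, -2.1]
gripper_width: 0.252
grasp_force: 58.7
```

```bash
cat > lev.py <<'E'
from h import *
def tool_pts(f,R,p):
    P,uv=pts(f); T=R.inv().apply(P-p); T[:,2]+=.019
    b,g,r=f["color"][uv[:,1],uv[:,0]].astype(int).T
    near=(np.abs(T[:,1])<.03)&(np.abs(T[:,0])<.13)&(T[:,2]>-.02)&(T[:,2]<.1)
    cl={"red":(r>90)&(g<.5*r)&(b<.5*r),"yel":(r>110)&(g>.6*r)&(b<.5*r),"green":(g>1.4*r)&(g>1.4*b)}
    return {k:T[m&near] for k,m in cl.items()},T,near
E
python3 - <<'E'
from lev import *
s=state(); R,p=Rt(); print(s["time"],p,R.as_matrix().round(3).tolist(),s["gripper_width"],s["contact_force"].round(2))
for n in("wrist","scene","side"):
    f=grab_frame(n); np.savez(n+"3.npz",**f)
    c,T,near=tool_pts(f,R,p)
    for k,q in c.items():
        if len(q)<10: print(n,k,len(q)); continue
        print(n,k,len(q),"min",np.percentile(q,2,axis=0).round(4),"med",np.median(q,0).round(4),"max",np.percentile(q,98,axis=0).round(4),
          "dy/dx,dz/dx",np.polyfit(q[:,0],q[:,1],1)[0].round(3),np.polyfit(q[:,0],q[:,2],1)[0].round(3))
E
```

```text
4.6833 [ 0.47335956 -0.0130866   0.25084502] [[0.966, 0.258, -0.002], [0.258, -0.966, 0.0], [-0.002, -0.001, -1.0]] 0.25217693979018 [ 0.19 -1.24 -2.13]
wrist red 336 min [-0.0143 -0.0118 -0.0123] med [ 0.0037 -0.0103 -0.0109] max [ 0.0105  0.0093 -0.009 ] dy/dx,dz/dx -0.037 0.106
wrist yel 1447 min [-0.0257 -0.0071  0.0316] med [ 0.0033 -0.0014  0.0328] max [0.0179 0.0051 0.0344] dy/dx,dz/dx 0.0 0.012
wrist green 1456 min [-0.0681 -0.0082  0.0209] med [-0.0483 -0.0009  0.0228] max [-0.0311  0.0063  0.0278] dy/dx,dz/dx -0.012 -0.05
scene red 3
scene yel 99 min [-0.0959 -0.0136  0.0223] med [-0.0655 -0.0082  0.0378] max [0.0144 0.0048 0.0479] dy/dx,dz/dx 0.05 -0.13
scene green 0
side red 80 min [-0.015  -0.0134 -0.0132] med [-0.0121 -0.0097  0.0159] max [0.0073 0.0106 0.0304] dy/dx,dz/dx -0.567 1.193
side yel 154 min [-0.0973 -0.0085  0.0301] med [-0.0673 -0.0051  0.038 ] max [0.0166 0.0049 0.0487] dy/dx,dz/dx 0.042 -0.112
side green 135 min [-0.0937 -0.0086  0.0194] med [-0.0602 -0.0056  0.0246] max [-0.0327  0.0016  0.0314] dy/dx,dz/dx -0.022 -0.001
```

Emit:
jog_arm([
  [[1,1.4,-1.2,0,0,0,0],[1,2.7,-2.4,0,0,0,0],[1,2.7,-2.4,0,0,0,0],[1,2.7,-2.4,0,0,0,0],[1,2.7,-2.4,0,0,0,0],[1,2.7,-2.4,0,0,0,0],[1,2.7,-2.4,0,0,0,0],[1,2.7,-2.4,0,0,0,0],[1,2.7,-2.4,0,0,0,0],[1,2.7,-2.4,0,0,0,0],[1,1.8,-1.5,0,0,0,0],[1,1.1,-0.7,0,0,0,-0.08],[1,0,0,0,0,0,-0.12],[1,0,0,0,0,0,-0.12],[1,0,0,0,0,0,-0.12],[1,0,0,0,0,0,0],[1,0,0,0,0,0,0],[1,0,0,0,0,0,0]],
])

```text
time: 6.33
tool_pos: [0.6857, 0.3018, 0.251]
tool_rot: [-0.0, 0.94, 0.342, -0.001]
contact_force: [0.5, 0.7, -1.8]
gripper_width: 0.252
grasp_force: 58.8
```

Run:
```python
from lev import *
s=state(); R,p=Rt(); print(s["time"],p,R.as_matrix().round(3).tolist(),s["gripper_width"])
u=np.array([.763,.646]);n=np.array([-.646,.763]); E0=np.array([.667,.291])
for nme in("wrist","scene","side"):
    f=grab_frame(nme); np.savez(nme+"4.npz",**f); cv2.imwrite(f"pics/{nme}4.png",f["color"])
    P,uv=pts(f); a=(P[:,:2]-E0)@u; b=(P[:,:2]-E0)@n
    m=(P[:,2]>.118)&(P[:,2]<.132)&(np.abs(a)<.12)&(np.abs(b)<.02)
    print(nme,m.sum())
    for lo in np.arange(-.12,.12,.02):
        q=m&(a>=lo)&(a<lo+.02)
        if q.sum()>5: print(round(lo,2),q.sum(),"b",np.percentile(b[q],[2,50,98]).round(4),"z98",np.percentile(P[q,2],98).round(4))
```

```text
6.3333 [0.68572058 0.30178741 0.25095867] [[0.766, 0.643, -0.002], [0.643, -0.766, -0.001], [-0.002, -0.001, -1.0]] 0.2521005649726223
wrist 812
0.0 81 b [-0.0011  0.0006  0.0024] z98 0.1252
0.02 116 b [-0.0012  0.0005  0.0022] z98 0.1252
0.04 122 b [-0.0013  0.0004  0.0027] z98 0.1253
0.06 124 b [-0.0007  0.0009  0.0026] z98 0.1253
0.08 135 b [-0.0009  0.0007  0.0024] z98 0.1256
0.1 234 b [-0.001   0.0051  0.0193] z98 0.1263
scene 215
-0.12 8 b [-0.      0.0021  0.0034] z98 0.1241
-0.1 18 b [-0.0002  0.0023  0.0049] z98 0.1252
-0.08 14 b [0.001  0.0024 0.0047] z98 0.1252
-0.06 18 b [-0.0004  0.0025  0.0048] z98 0.1251
-0.04 18 b [0.0012 0.0038 0.0048] z98 0.1259
-0.02 20 b [-0.      0.0032  0.0055] z98 0.1267
0.0 20 b [0.0006 0.0034 0.0057] z98 0.1254
0.02 19 b [-0.0004  0.0023  0.0047] z98 0.1251
0.04 18 b [0.0014 0.0036 0.0055] z98 0.1261
0.06 20 b [-0.0015  0.003   0.0045] z98 0.1253
0.08 18 b [0.0002 0.0031 0.005 ] z98 0.127
0.1 24 b [-0.0005  0.0038  0.0173] z98 0.1275
side 337
-0.12 10 b [-0.      0.0009  0.0024] z98 0.1255
-0.1 26 b [-0.0024  0.0006  0.0031] z98 0.1254
-0.08 29 b [-0.0021  0.0004  0.0028] z98 0.1267
-0.06 28 b [-0.0024  0.0007  0.0035] z98 0.127
-0.04 35 b [-0.0045  0.0008  0.0035] z98 0.1267
-0.02 24 b [-0.002   0.0015  0.003 ] z98 0.1268
0.0 27 b [-0.002   0.0013  0.0034] z98 0.1278
0.02 32 b [-0.0018  0.0011  0.0031] z98 0.1275
0.04 30 b [-0.0022  0.0009  0.0025] z98 0.1274
0.06 34 b [-0.002   0.0012  0.0039] z98 0.1276
0.08 28 b [-0.0029  0.0011  0.0035] z98 0.1271
0.1 34 b [0.0002 0.0037 0.02  ] z98 0.1286
```

View pics/wrist4.png

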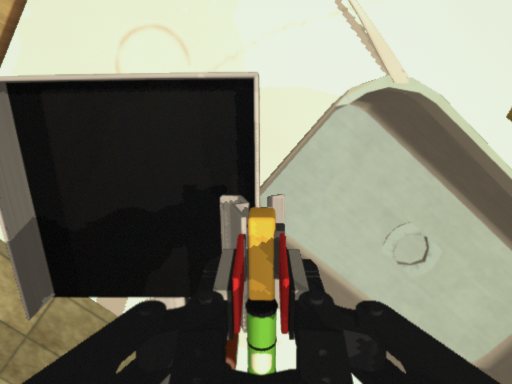

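The guard edge lies between the two open jaws (jaw ends at (233,205) and (277,203), guard line at about x=257). The measurement agrees: the guard is at level y of about +3.5 mm.

Emit:
jog_arm([
  [[1,0,0,2,0,0,0],[1,0,0,2.5,0,0,0],[1,0,0,1.5,0,0,0],[1,0,0,0.6,0,0,0],[1,0,0,0.5,0,0,0],[1,0,0,0.5,0,0,0],[1,0,0,0.4,0,0,0],[1,0,0,0.4,0,0,0],[1,0,0,0.4,0,0,0],[1,0,0,0.2,0,0,0],[1,0,0,0,0,0,0],[1,0,0,0,0,0,0]],
])

```text
time: 7.48
tool_pos: [0.6861, 0.302, 0.1624]
tool_rot: [0.0, 0.939, 0.343, 0.0]
contact_force: [0.4, 0.2, -2.1]
gripper_width: 0.252
grasp_force: 58.8
```

Run:
```python
from lev import *
s=state(); R,p=Rt(); print(s["time"],p,R.as_matrix().round(3).tolist(),s["contact_force"].round(2),s["ft_torque"].round(2))
for n in("wrist","side"):
    f=grab_frame(n); np.savez(n+"5.npz",**f); cv2.imwrite(f"pics/{n}5.png",f["color"])
    c,T,near=tool_pts(f,R,p)
    for k,q in c.items():
        if len(q)<10: continue
        print(n,k,len(q),"min",np.percentile(q,2,axis=0).round(4),"med",np.median(q,0).round(4),"max",np.percentile(q,98,axis=0).round(4),"dy/dx,dz/dx",np.polyfit(q[:,0],q[:,1],1)[0].round(3),np.polyfit(q[:,0],q[:,2],1)[0].round(3))
```

```text
7.4833 [0.6860974  0.30200237 0.16238106] [[0.764, 0.645, 0.0], [0.645, -0.764, -0.0], [0.0, 0.0, -1.0]] [ 0.44  0.16 -2.13] [ 0.04 -0.15 -0.03]
wrist red 1467 min [-0.0128 -0.0122 -0.0121] med [ 0.0066 -0.0099 -0.0087] max [0.0114 0.0096 0.0288] dy/dx,dz/dx 0.058 0.702
wrist yel 3031 min [-0.0594 -0.0075  0.0213] med [-0.0088 -0.0007  0.0327] max [0.019  0.0052 0.044 ] dy/dx,dz/dx -0.016 0.191
wrist green 1341 min [-0.0676 -0.0086  0.021 ] med [-0.0474 -0.0012  0.0228] max [-0.0313  0.006   0.0285] dy/dx,dz/dx 0.027 -0.169
side red 73 min [-0.0149 -0.0136 -0.0127] med [-0.0115 -0.0106  0.0134] max [0.0086 0.0104 0.0286] dy/dx,dz/dx -0.44 1.137
side yel 135 min [-0.0958 -0.0093  0.018 ] med [-0.0635 -0.0058  0.0354] max [0.0178 0.006  0.0463] dy/dx,dz/dx 0.047 -0.13
side green 148 min [-0.0929 -0.0084  0.0173] med [-0.0577 -0.0045  0.0216] max [-0.0318  0.0046  0.0278] dy/dx,dz/dx -0.009 0.003
```

Emit:
jog_arm([
  [[1,0,0,0.15,0,0,0],[1,0,0,0.1,0,0,0],[1,0,0,0.1,0,0,0],[1,0,0,0.1,0,0,0],[1,0,0,0,0,0,0]],
])

```text
time: 8.0
tool_pos: [0.6859, 0.3019, 0.1574]
tool_rot: [-0.0, 0.939, 0.343, -0.0]
contact_force: [0.6, 0.3, -1.1]
gripper_width: 0.252
grasp_force: 58.8
```

Emit:
jog_arm([
  [[1,0,0,0.05,0,0,0],[1,0,0,0.05,0,0,0],[1,0,0,0,0,0,0],[1,0,0,0,0,0,0]],
])

```text
time: 8.33
tool_pos: [0.6861, 0.302, 0.1568]
tool_rot: [-0.0, 0.939, 0.343, -0.0]
contact_force: [-0.1, 0.4, -2.2]
gripper_width: 0.255
grasp_force: 58.8
```

Emit:
jog_arm([
  [[1,0,0,0.08,0,0,0],[1,0,0,0.08,0,0,0],[1,0,0,0,0,0,0],[1,0,0,0,0,0,0]],
])

```text
time: 8.67
tool_pos: [0.6863, 0.302, 0.156]
tool_rot: [0.0, 0.939, 0.343, 0.0]
contact_force: [-0.3, -0.3, 1.4]
gripper_width: 0.252
grasp_force: 59.2
```

Emit:
jog_arm([
  [[1,0,0,0.1,0,0,0],[1,0,-0.1,0,0,0,0],[1,0,-0.1,0,0,0,0],[2.6,0,0,0,0,0,0],[2.8,0,0,0,0,0,0],[3,0,0,0,0,0,0],[3.2,0,0,0,0,0,0],[3.5,0,0,0,0,0,0],[4,0,0,0,0,0,0],[4.5,0,0,0,0,0,0],[5.5,0,0,0,0,0,0],[6.5,0,0,0,0,0,0],[7.5,0,0,0,0,0,0],[8.5,0,0,0,0,0,0],[8.5,0,0,0,0,0,0]],
])

```text
time: 9.92
tool_pos: [0.6848, 0.3035, 0.1542]
tool_rot: [-0.0, 0.939, 0.343, 0.0]
contact_force: [-0.7, 0.2, -0.2]
gripper_width: 0.998
grasp_force: 0.0
```

Run:
```python
from lev import *
s=state(); R,p=Rt(); print(s["time"],p,s["contact_force"].round(2),s["gripper_width"])
f=grab_frame("wrist"); np.savez("w6.npz",**f)
g=grab_frame("scene"); np.savez("s6.npz",**g)
q=proj(g,[.66,.285,.15])[0].astype(int); print(q)
c=g["color"][max(q[1]-40,0):q[1]+40,q[0]-40:q[0]+40]
im=np.hstack([f["color"][100:],cv2.resize(c,(284,284),interpolation=cv2.INTER_CUBIC)]); cv2.imwrite("pics/w6.png",im)
c,T,near=tool_pts(f,R,p)
for k,q in c.items():
    if len(q)<10: continue
    print(k,len(q),"min",np.percentile(q,2,axis=0).round(4),"med",np.median(q,0).round(4),"max",np.percentile(q,98,axis=0).round(4))
```

```text
9.9167 [0.6848367  0.30348167 0.15424667] [-0.71  0.23 -0.16] 0.9980335862512478
[179 214]
red 3029 min [-0.0126 -0.0271 -0.013 ] med [ 0.0024 -0.0197 -0.0002] max [0.0117 0.0083 0.0262]
yel 2795 min [-0.0658 -0.0097  0.0207] med [-0.0038 -0.0032  0.0313] max [0.0199 0.003  0.043 ]
green 1146 min [-0.0701 -0.011   0.0202] med [-0.0529 -0.0033  0.0222] max [-0.0305  0.0042  0.0279]
```

View pics/w6.png

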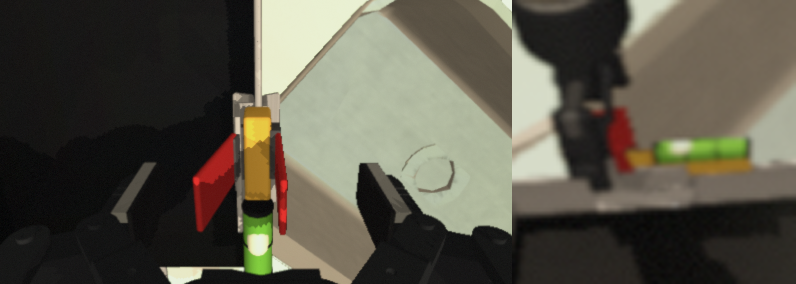

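The level is gripping the guard. The levers have sprung open, the jaws straddle the edge at (257,100), and in the side inset the bar lies along the edge. Next I retreat upward and go over the knob.

Emit:
jog_arm([
  [[8.5,0,0,-1,0,0,0],[8.5,0,0,-3,0,0,0],[8.5,0,0,-3.5,0,0,0],[8.5,0,0,-2.5,0,0,0],[8.5,-2.8,-1.65,0,0,0,0],[8.5,-2.8,-1.65,0,0,0,0],[8.5,-2.8,-1.65,0,0,0,0],[8.5,-2.8,-1.65,0,0,0,0],[8.5,-2.8,-1.65,0,0,0,0],[8.5,-2.8,-1.65,0,0,0,0],[8.5,-2.7,-1.65,0,0,0,0],[8.5,0,0,0,0,0,-0.12],[8.5,0,0,0,0,0,-0.12],[8.5,0,0,0,0,0,-0.12],[8.5,0,0,0,0,0,-0.12],[8.5,0,0,0,0,0,-0.12],[5.2,0,0,0,0,0,-0.1],[5.2,0,0,0,0,0,0],[5.2,0,0,0,0,0,0]],
])

```text
time: 11.6
tool_pos: [0.4614, 0.2661, 0.255]
tool_rot: [0.0, 0.765, 0.644, 0.001]
contact_force: [-0.2, -0.6, -0.6]
gripper_width: 0.612
grasp_force: 0.0
```

Run:
```python
from lev import *
s=state(); R,p=Rt(); print(s["time"],p,R.as_matrix().round(3).tolist(),s["gripper_width"],s["joint_pos"].round(2))
f=grab_frame("wrist"); P,uv=pts(f); b,g,r=f["color"][uv[:,1],uv[:,0]].astype(int).T
m=(r>110)&(g<.5*r)&(b<.5*r)&(np.hypot(P[:,0]-.461,P[:,1]-.266)<.03)&(P[:,2]>.09)
q=P[m]; print("disc",m.sum(),q.mean(0) if m.sum() else 0, cv2.minEnclosingCircle(q[:,:2].astype(np.float32)) if m.sum() else 0)
m=(np.hypot(P[:,0]-.461,P[:,1]-.266)<.03)&(P[:,2]>.098)&(P[:,2]<.11); print("top",m.sum(),cv2.minEnclosingCircle(P[m][:,:2].astype(np.float32)))
ims=[]
for n in("scene","side"):
    g=grab_frame(n); c=proj(g,[.637,.266,.146])[0].astype(int); print(n,c)
    ims.append(cv2.resize(g["color"][c[1]-25:c[1]+25,c[0]-30:c[0]+30],(360,300),interpolation=cv2.INTER_CUBIC))
cv2.imwrite("pics/b7.png",np.vstack([np.hstack(ims),cv2.resize(f["color"],(720,540))[240:]]))
```

```text
11.6 [0.46139441 0.26609232 0.25501972] [[0.172, 0.985, 0.001], [0.985, -0.172, 0.0], [0.001, 0.001, -1.0]] 0.6119667417441332 [ 0.38 -0.18  1.8  -0.    1.53  0.56]
disc 597 [0.46325889 0.26754153 0.10417869] ((0.46363699436187744, 0.2670443654060364), 0.013174218125641346)
top 1248 ((0.46339935064315796, 0.26730862259864807), 0.019480913877487183)
scene [191 215]
side [177 220]
```

View pics/b7.png

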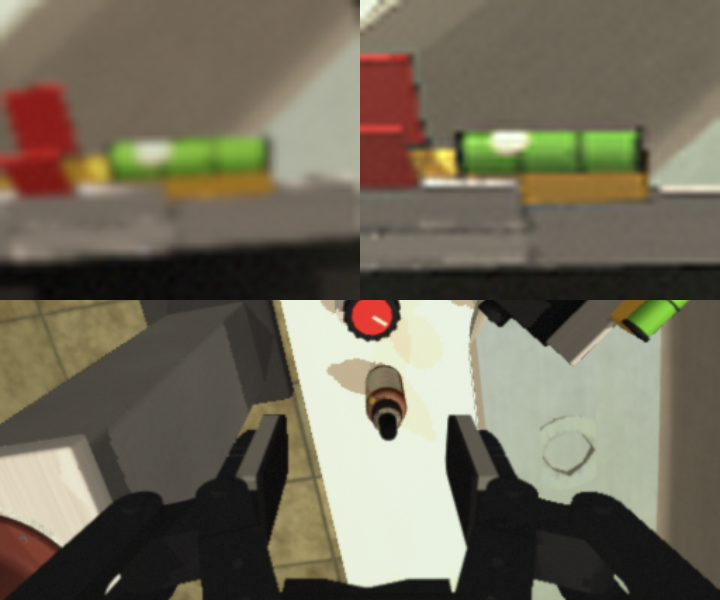

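The wrist view shows the knob at (372,318) and the bottle clear of the fingers. In the side inset the bubble at (510,143) lies towards the levers, past the mark at about 523. That is about +15 mm, so I need about 1.3 rad clockwise plus the lost turning.

Emit:
jog_arm([
  [[5.2,0.15,0.18,2,0,0,0],[5.2,0,0,3.5,0,0,0],[5.2,0,0,3.5,0,0,0],[5.2,0,0,3,0,0,0],[5.2,0,0,2.5,0,0,0],[5.2,0,0,1.5,0,0,0],[5.2,0,0,1.2,0,0,0],[5.2,0,0,1,0,0,0],[5.2,0,0,0,0,0,0],[4,0,0,0,0,0,0],[3,0,0,0,0,0,0],[2,0,0,0,0,0,0],[1,0,0,0,0,0,0],[1,0,0,0,0,0,0]],
])

```text
time: 12.92
tool_pos: [0.4647, 0.2674, 0.0735]
tool_rot: [0.001, 0.765, 0.644, 0.002]
contact_force: [4.3, -1.3, -1.7]
gripper_width: 0.403
grasp_force: 61.2
```

Emit:
jog_arm([
  [[1,0,0.1,0.2,0,0,0],[1,0,0,0.2,0,0,0],[1,0,0,0.2,0,0,0],[1,0,0,0.2,0,0,0],[1,0,0,0.1,0,0,0],[1,0,0,0,0,0,0],[1,0,0,0,0,0,0]],
])

```text
time: 13.5
tool_pos: [0.465, 0.2675, 0.0674]
tool_rot: [0.0, 0.764, 0.645, 0.0]
contact_force: [-8.1, -5.4, 20.6]
gripper_width: 0.405
grasp_force: 63.7
```

Emit:
jog_arm([
  [[1,-0.1,-0.15,0,0,0,0],[1,0,0,0,0,0,0.1],[1,0,0,0,0,0,0.1],[1,0,0,0,0,0,0.1],[1,0,0,0,0,0,0.1],[1,0,0,0,0,0,0.1],[1,0,0,0,0,0,0.1],[1,0,0,0,0,0,0.1],[1,0,0,0,0,0,0.1],[1,0,0,0,0,0,0.1],[1,0,0,0,0,0,0.1],[1,0,0,0,0,0,0.1],[1,0,0,0,0,0,0.1],[1,0,0,0,0,0,0],[1,0,0,0,0,0,0],[1,0,0,0,0,0,0],[1,0,0,0,0,0,0],[1,0,0,0,0,0,0],[1,0,0,0,0,0,0],[1,0,0,0,0,0,0]],
])

```text
time: 15.17
tool_pos: [0.4656, 0.2668, 0.0675]
tool_rot: [-0.0, 0.995, 0.1, 0.003]
contact_force: [0.6, -3.5, 13.0]
gripper_width: 0.405
grasp_force: 62.9
```

Emit:
jog_arm([
  [[1,0,0,0,0,0,0],[1,0,0,0,0,0,0],[1,0,0,0,0,0,0],[1,0,0,0,0,0,0],[1,0,0,0,0,0,0],[1,0,0,0,0,0,0],[1,0,0,0,0,0,0],[1,0,0,0,0,0,0],[1,0,0,0,0,0,0],[1,0,0,0,0,0,0],[1,0,0,0,0,0,0],[1,0,0,0,0,0,0]],
])

```text
time: 16.17
tool_pos: [0.4657, 0.2668, 0.0675]
tool_rot: [-0.0, 0.995, 0.1, 0.003]
contact_force: [-0.2, -3.3, 14.4]
gripper_width: 0.405
grasp_force: 62.9
```

```bash
cat > bub.py <<'E'
from lev import *
u=np.array([.763,.646])
def bubble(f):
    # green vial pixels + pale pixels within its hull; positions measured along level x using projection at vial height
    c=proj(f,[.637,.266,.146])[0]
    v0=np.array([.637,.266,.146]); pa=proj(f,v0+np.r_[u,0]*.034)[0]; pb=proj(f,v0-np.r_[u,0]*.034)[0]
    ax=(pa-pb)/np.linalg.norm(pa-pb); sc=np.linalg.norm(pa-pb)/.068
    im=f["color"].astype(int); V,U=np.mgrid[:384,:512]; d=np.stack([U-c[0],V-c[1]],-1)
    s=d@ax/sc; w=d@np.array([-ax[1],ax[0]])
    b,g,r=im[...,0],im[...,1],im[...,2]; near=(np.abs(s)<.06)&(np.abs(w)<12)
    gr=(g>1.35*r)&(g>1.35*b)&(g>50)&near
    n,l,st,_=cv2.connectedComponentsWithStats(cv2.morphologyEx(gr.astype(np.uint8),cv2.MORPH_CLOSE,np.ones((3,9),np.uint8)))
    k=1+st[1:,4].argmax(); G=gr&(l==k); x,y=np.array(np.nonzero(G))[::-1]
    hull=cv2.convexHull(np.stack([x,y],1).astype(np.int32)); H=np.zeros(gr.shape,np.uint8); cv2.fillConvexPoly(H,hull,1); H=H>0
    lo,hi=s[H].min(),s[H].max(); mid=(lo+hi)/2
    pale=H&(r>150)&(b>105)
    wt=(b[pale]-100.)
    return dict(n=int(pale.sum()),length=hi-lo,bub=((s[pale]*wt).sum()/wt.sum()-mid)*.068/(hi-lo) if pale.sum() else None)
E
python3 - <<'E'
from bub import *
s=state(); print(s["time"],s["tool_pos"],s["contact_force"].round(1),s["ft_torque"].round(2),s["joint_pos"].round(2),s["grasp_force"])
ims=[]
for n in("scene","side"):
    g=grab_frame(n); print(n,bubble(g)); c=proj(g,[.637,.266,.146])[0].astype(int)
    ims.append(cv2.resize(g["color"][c[1]-25:c[1]+25,c[0]-30:c[0]+30],(360,300),interpolation=cv2.INTER_CUBIC))
cv2.imwrite("pics/b8.png",np.hstack(ims))
E
```

```text
16.1667 [0.46566456 0.26682    0.06748926] [-0.2 -3.3 14.4] [-0.68  0.08  0.07] [ 0.38  0.    1.95 -0.    1.18  1.75] 62.85314440727234
scene {'n': 18, 'length': np.float64(0.05976502501274136), 'bub': np.float64(-0.0008198031570059565)}
side {'n': 23, 'length': np.float64(0.06438327676000093), 'bub': np.float64(-0.0011659542213855408)}
```

View pics/b8.png

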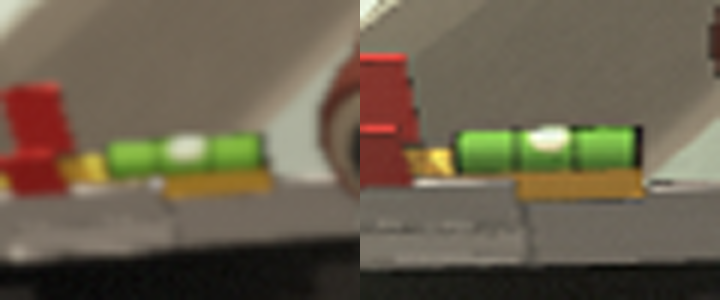

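The bubble sits between the marks in both views (side: marks at 518 and 575, bubble about 530–568). I'll add a little push for margin, let it settle and recheck.

Emit:
jog_arm([
  [[1,0,0,0.12,0,0,0],[1,0,0,0,0,0,0],[1,0,0,0,0,0,0],[1,0,0,0,0,0,0],[1,0,0,0,0,0,0],[1,0,0,0,0,0,0],[1,0,0,0,0,0,0],[1,0,0,0,0,0,0],[1,0,0,0,0,0,0],[1,0,0,0,0,0,0],[1,0,0,0,0,0,0],[1,0,0,0,0,0,0],[1,0,0,0,0,0,0],[1,0,0,0,0,0,0],[1,0,0,0,0,0,0],[1,0,0,0,0,0,0],[1,0,0,0,0,0,0],[1,0,0,0,0,0,0]],
])

```text
time: 17.77
tool_pos: [0.4657, 0.2669, 0.0674]
tool_rot: [0.0, 0.995, 0.101, 0.003]
contact_force: [-2.8, -5.3, 20.5]
gripper_width: 0.405
grasp_force: 63.6
```

Run:
```python
from bub import *
s=state(); print(s["time"],s["tool_pos"],s["contact_force"].round(1),s["grasp_force"])
for n in("scene","side"):
    g=grab_frame(n); print(n,bubble(g))
    for nm in("bottle","tumbler","jar","knob"):
        for x in regions_of(nm,g)[:1]:
            P,_=pts(g,x["pixels"]); print(nm,round(x["p"],2),np.median(P,0).round(3),np.percentile(P[:,2],98).round(4))
# knob top height from disc
f=grab_frame("wrist"); P,uv=pts(f); b,gg,r=f["color"][uv[:,1],uv[:,0]].astype(int).T
m=(r>110)&(gg<.5*r)&(b<.5*r)&(np.hypot(P[:,0]-.465,P[:,1]-.267)<.03); print("disc",m.sum(),np.median(P[m],0) if m.any() else "")
```

```text
17.7667 [0.46570916 0.2668592  0.06739581] [-2.8 -5.3 20.5] 63.58116030693054
scene {'n': 18, 'length': np.float64(0.05976502501274136), 'bub': np.float64(-0.0008111786100966193)}
bottle 0.67 [0.453 0.186 0.057] 0.0969
jar 0.64 [ 0.462 -0.238  0.104] 0.478
knob 0.55 [0.449 0.272 0.095] 0.1007
side {'n': 23, 'length': np.float64(0.06438327676000093), 'bub': np.float64(-0.0011405643061753673)}
bottle 0.67 [0.663 0.295 0.143] 0.1859
knob 0.6 [0.451 0.269 0.094] 0.1008
disc 2682 [0.46476155 0.26811778 0.0980771 ]
```

```bash
python3 -c "
from plant import *
print(job_done())"
```

```text
the job is handed in; nothing more can be done
None
```

The job is handed in: the level grips the right-hand guard edge, the bubble is about 1 mm off centre (well between the marks), and the arm still grips the knob and holds it about 6 mm down, fully in; nothing came near the bottle, tumbler or jar, though only the bottle was rechecked clearly at the end.

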